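# Brace the jar in its stand and unscrew the cap

## Task

Fold the hinged wooden frame of the jar stand all the way down flat round the square jar, so that the jar cannot turn, then unscrew the jar's tight cap (counter-clockwise) until the thread lets go, without pulling the jar up out of its seat. Lift the freed cap straight up and finish holding it, level, in the gripper a couple of centimetres above the open mouth and touching nothing else. Do not knock the jar over or shift the small things standing around.

Things in the scene. Friction and masses are not known exactly. Their poses are not given: they have to be found in the camera images.
- stand: Fixed wooden jar stand: board 186 x 124 x 14 mm with a low round seat (inner diameter 96 mm, 8 mm high) in which the square jar stands and could spin freely. Origin: on the worktop (z = 0) under the seat's centre. +x points to the hinge side (away from the robot at yaw 0), z up. Hinge cheeks 62 mm high at x = +70 mm; two rest pegs at x = -76 mm.
- frame (a joint): Angle (rad) of the stand's wooden frame, hinged along the stand's y axis at x = +68 mm, z = 50 mm: 0 = flat, fully home round the jar; 1.57 = upright; starts 1.25 to 1.8. Stiff hinge, stays where left, about 2 N at the end bar moves it. Frame 12 mm thick, 152 mm long, 101 mm wide; its window (77 mm wide, 20 to 132 mm from the hinge) passes over the cap and leaves the jar about 6 degrees of turn.
- frame_hinge (a point): Point on the hinge axis, in the middle of the frame's width, 50 mm above the worktop. Its axes turn with the frame: -x points from the hinge to the end bar, z is the normal of the face that is on top when the frame is flat.
- frame_bar (a point): Centre of the frame's end bar (20 mm along the frame, 12 mm thick, 78 mm between the side bars), 142 mm from the hinge axis. Axes as at frame_hinge. To fold the frame, push this bar from the hinge side over towards the jar and down.
- jar: Loose square stoneware jar, 72 x 72 mm with rounded corners, body 62 mm high, on the seat 14 mm above the worktop; about 0.45 kg. Round neck 44 mm wide with three thread ridges; rim 84 mm above the origin. Origin: centre of the underside, z up. In the rim a springy rubber ring presses the cap up (about 15 N) against the thread.
- cap: Steel screw cap, 60 mm wide, height 19 mm, 50 g. Origin: centre of its lower edge, z up. Screwed on: edge 71 mm above the jar's origin, x axis within 0.07 rad of the jar's. Right-handed: turned 0.85 to 0.98 rad counter-clockwise relative to the jar it has risen 2 mm and lets go, popping up 1 to 2 mm; lifts off between 1.0 and 1.5 rad (then stops). Tight: grip the side with 30 N or more.
- ramekin: White ramekin, 73 mm wide, 41 mm high, a bystander; origin at its underside.
- glass: Small clear tumbler, 46 mm wide, 59 mm high, a bystander; origin at its underside.
- mug: Small blue mug, 58 x 82 x 49 mm, a bystander; origin at its underside.
Things that resemble listed ones, but are neither listed nor needed, are in the scene too. Several things have the shape of the cap; the one meant has the colours described above.

How it is judged:
By the outcome, as a careful person would: the job done as asked, in the order asked, and still so for the second after the job is handed in, while the arm keeps its last pose, push and grip.
It also fails if it takes over 58 s, if anything falls off the work surface, if the arm or the gripper's body presses on something with over 40 N, if the wrist force passes 120 N, or if a joint passes its speed limit or range.

## Robot

A 6-joint arm with a two-finger parallel gripper is mounted at the origin on the work surface; the furniture and walls round the work are solid. World frame = base frame: x ahead of the robot, y to its left, z up, the work surface at z = 0. Lengths are in m, angles in rad, forces in N, time in s.
With the tool pointing down it reaches from about 0.3 to 0.775 m from the base axis. Payload 14.6 kg.
Tool frame: the origin (TCP) lies at the very end of the fingers, on their centre line; the grasp point (between the pads) lies 19 mm behind it; z points along the fingers, y is the line along which they close (so a half turn about z gives the same grasp; the last joint's range is limited). The gripper opens to 94 mm and grips with 3 to 60 N. Pads are 16 mm wide; open, the fingers measure 119 mm over their backs; the gripper's body (75 mm by 177 mm) begins 78 mm behind the grasp point.
Start: joints at [1.098, 0.3, 1.521, -0, 1.321, -0.067], TCP at [0.217, 0.505, 0.205] pointing down, gripper open.
Joint ranges: [-3.03, 3.03], [-0.79, 2.21], [0.23, 2.52], [-1.04, 4.18], [0, 3.07], [-2.55, 2.55]. Speed limits (rad/s): [2.22, 2.22, 2.57, 3.14, 3.14, 3.14].

## Interface

Orientations are given as [roll, pitch, yaw] about the fixed x, y, z axes, in that order (R = Rz(yaw) Ry(pitch) Rx(roll)).
In Python, from station import ctrl, cams gives the robot as it stands. The module is installed in compiled form; this text tells all that it offers.
- The arm moves only by the tool arm_command, never from a script. Its argument "plan" is a list that holds one entry, the list of rows, each a list of 7 numbers: the shift along the tool's x, y, z in parts of the range, where 1.0 means 800 mm, then the turn, a rotation vector about the tool's x, y, z in a scale on which 1.0 is 2 pi rad, then the closure, from -1 (fully open) to 1 (shut). A call has 1 to 12 rows; each row is the pose to reach, as a shift and turn from the pose commanded when the call began, along the tool's axes at that moment; what a row does not reach only later rows make up. A row lasts 1/10 s, in which the tool goes at most 50 mm and 8.59 degrees, less where a joint would pass 70% of its speed; a pose out of reach is approached as far as the arm can. A call with a gripper value outside its range is refused whole. The fingers move at their own pace and stop on an object; "squeeze" is the grip in N (left out, the last holds). Time passes only in rows, so rows that repeat a pose let the fingers close. It gives the time, the measured TCP pose, the force, the opening and the grip force at its end, in the units of the state.
- ctrl.get_obs(): the state, without advancing time (a new reading comes with each control period).
- cams.camera(name): name is "scene" or "side" or "wrist"; returns (picture, depth): 384x512x3 uint8, blue, green, red; 384x512 float32, m along the optical axis (not along the pixel's ray), 0 where there is no reading.
- cams.camera_info(name): a dict with "fx", "fy", "cx", "cy" (pixels), "world_to_cam" (4x4, takes a point from world to camera coordinates). Camera axes: x right, y down, z forward; pixel columns grow to the right and rows downward; lengths in m; the calibration is good to about 2 mm. A picture is of the moment at which its call begins: read the wrist's pose just before it. camera_info takes no time and is no camera call; for the wrist camera it gives the pose at the moment of the call.
- ctrl.hand_in(): hands the job in; it is judged then, once.
The state is a dict: "time_s": time; "qpos": joint angles; "joint_vel": joint speeds; "tau": joint torques, N m; "ee_pos": TCP position; "eef_rot": TCP orientation; "force": force on the tool from outside, world axes, zero at the start; "moment": the same for the moment, N m; "grip_width": finger opening in m; "grip_force": force on a finger pad.
Only numpy, scipy, OpenCV 4.12 (cv2) and the standard library are available. Lean on these libraries where they do the work, as an engineer would, in place of code of your own. Each camera call takes 0.05 s, during which the arm holds its last target. There are 200 camera calls.

## Working session

There is one attempt and no reset: what is moved stays moved. The work goes in short steps, Python scripts to look and compute and a tool call to move; the robot and the scene stay as the last step left them, time stands still between calls to the robot, and variables do not carry over. Pictures are saved under pics/ and viewed, at most 10 in all, crops included, and the job is handed in when it is done.

Besides the shell and the picture viewer there is one more tool, called after "Request:" by a JSON object that holds its "op" and its "data", one argument or row to a line. arm_command: Moves the arm, as the interface text tells. Its arguments: {"type":"object","properties":{"plan":{"type":"array"},"squeeze":{"type":"number"}},"required":["plan"]}

```bash
mkdir -p pics; cat > h.py <<'E'
import numpy as np, cv2
from station import ctrl, cams
from scipy.spatial.transform import Rotation as R
def shot(n,f):
    o=ctrl.get_obs(); i=cams.camera_info(n); p,d=cams.camera(n)
    cv2.imwrite(f'pics/{f}.png',p); np.savez(f'pics/{f}.npz',d=d,T=i['world_to_cam'],k=[i['fx'],i['fy'],i['cx'],i['cy']])
    return p,d
def cloud(f):
    z=np.load(f'pics/{f}.npz'); d=z['d'];fx,fy,cx,cy=z['k'];v,u=np.mgrid[:d.shape[0],:d.shape[1]]
    c=np.stack([(u-cx)/fx*d,(v-cy)/fy*d,d,np.ones_like(d)],-1)
    w=(c@np.linalg.inv(z['T']).T)[...,:3]; w[d==0]=np.nan
    return w
E
python3 - <<'E'
from h import *
a,_=shot('scene','s0');b,_=shot('side','d0');c,_=shot('wrist','w0')
cv2.imwrite('pics/all0.png',cv2.resize(np.hstack([a,b]),(800,300)))
print(ctrl.get_obs())
for n in('scene','side','wrist'): print(n,np.linalg.inv(cams.camera_info(n)['world_to_cam']).round(3).tolist())
E
```

```text
{'time_s': 0.15, 'qpos': array([ 1.09840951e+00,  3.00342004e-01,  1.52142526e+00, -3.40898672e-05,
        1.32069920e+00, -6.65732102e-02]), 'joint_vel': array([ 0.0003653 , -0.00162685, -0.00172757,  0.00021598, -0.00105985,
        0.00203826]), 'tau': array([ 1.23155958e-03, -5.31957471e+01, -3.52822852e+01,  7.08957296e-02,
        2.35334906e-02, -7.39912366e-05]), 'ee_pos': array([0.21702957, 0.50515609, 0.20502306]), 'eef_rot': array([-3.14071858e+00, -2.51805127e-05,  2.73578749e+00]), 'force': array([-0.28115917,  1.18393907,  0.46960843]), 'moment': array([-0.03506773,  0.00260935,  0.02633777]), 'grip_force': 0.0, 'grip_width': 0.09385521669070604}
scene [[0.662, -0.589, 0.464, -0.012], [-0.75, -0.51, 0.422, -0.27], [-0.012, -0.627, -0.779, 0.894], [0.0, 0.0, 0.0, 1.0]]
side [[-0.949, -0.128, 0.288, 0.171], [-0.314, 0.321, -0.894, 1.068], [0.022, -0.939, -0.344, 0.458], [0.0, 0.0, 0.0, 1.0]]
wrist [[0.394, 0.88, 0.263, 0.14], [0.919, -0.378, -0.113, 0.539], [-0.0, 0.287, -0.958, 0.384], [0.0, 0.0, 0.0, 1.0]]
```

View pics/s0.png

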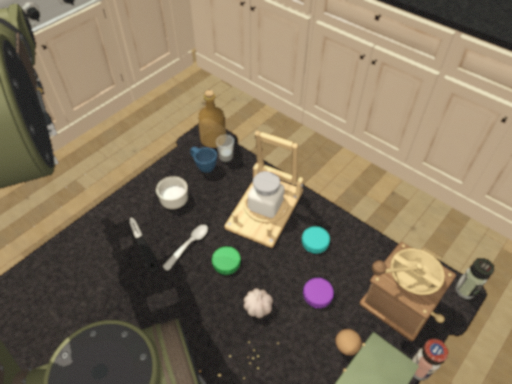

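View pics/d0.png

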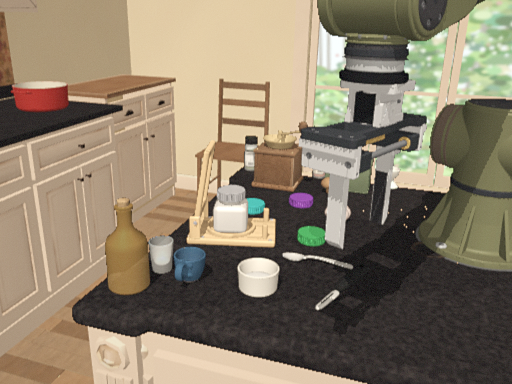

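The scene picture shows the stand with the steel cap near (267,183), the frame's end bar at (277,142) and the board's front corner at (268,243). In the side view the cap is at (231,193) and the frame, nearly upright, runs from (195,232) to (208,147). Next I take enlarged crops and the depth clouds.

```bash
python3 - <<'E'
from h import *
a=cv2.imread('pics/s0.png')[120:255,185:320];b=cv2.imread('pics/d0.png')[135:270,160:295]
cv2.imwrite('pics/c0.png',np.hstack([cv2.resize(x,(400,400),interpolation=cv2.INTER_CUBIC) for x in(a,b)]))
for f,(r0,r1,c0,c1) in {'s0':(120,255,185,320),'d0':(135,270,100,295)}.items():
    w=cloud(f)[r0:r1,c0:c1].reshape(-1,3)
    w=w[np.isfinite(w[:,0])]
    print(f,len(w))
    m=(w[:,2]>.008)&(w[:,2]<.02)
    print('board rect',cv2.minAreaRect((w[m][:,:2]*1000).astype(np.float32)))
    for z in (.05,.07,.09,.1,.105,.12,.15,.17,.18,.19):
        s=w[(abs(w[:,2]-z)<.005)]
        s=s[(abs(s[:,0]-.55)<.3)]
        if len(s): print(z,len(s),np.percentile(s,[5,50,95],axis=0).round(3)[:,:2].tolist())
    ws=cloud(f)
for f,pts in {'s0':[(267,180),(276,140),(258,133),(295,147),(240,215)],'d0':[(231,188),(231,200),(208,148)]}.items():
    w=cloud(f)
    for u,v in pts: print(f,u,v,w[v,u].round(3))
E
```

```text
s0 18162
board rect ((531.51806640625, 221.8816680908203), (389.207275390625, 314.77459716796875), 44.874176025390625)
0.05 425 [[0.481, 0.112], [0.562, 0.339], [0.605, 0.403]]
0.07 494 [[0.483, 0.116], [0.551, 0.154], [0.597, 0.406]]
0.09 167 [[0.49, 0.122], [0.577, 0.208], [0.606, 0.417]]
0.1 425 [[0.491, 0.124], [0.519, 0.15], [0.584, 0.206]]
0.105 458 [[0.494, 0.125], [0.519, 0.151], [0.559, 0.178]]
0.12 26 [[0.556, 0.119], [0.572, 0.166], [0.587, 0.212]]
0.15 29 [[0.551, 0.117], [0.574, 0.127], [0.579, 0.211]]
0.17 31 [[0.548, 0.116], [0.558, 0.202], [0.577, 0.209]]
0.18 58 [[0.548, 0.116], [0.56, 0.158], [0.574, 0.207]]
0.19 121 [[0.545, 0.118], [0.559, 0.16], [0.571, 0.206]]
d0 26212
board rect ((513.7470703125, 25.324981689453125), (214.57606506347656, 675.7315063476562), 4.142263412475586)
0.05 982 [[0.479, -0.169], [0.559, 0.335], [0.618, 0.452]]
0.07 753 [[0.477, -0.177], [0.543, 0.181], [0.621, 0.454]]
0.09 645 [[0.477, -0.292], [0.576, 0.214], [0.627, 0.452]]
0.1 844 [[0.487, -0.296], [0.557, 0.174], [0.625, 0.445]]
0.105 855 [[0.472, -0.294], [0.538, 0.142], [0.621, 0.438]]
0.12 288 [[0.481, -0.258], [0.551, -0.176], [0.611, 0.432]]
0.15 166 [[0.55, 0.128], [0.598, 0.424], [0.617, 0.434]]
0.17 39 [[0.545, 0.124], [0.552, 0.212], [0.571, 0.216]]
0.18 38 [[0.545, 0.123], [0.549, 0.211], [0.568, 0.215]]
0.19 50 [[0.544, 0.134], [0.549, 0.211], [0.563, 0.216]]
s0 267 180 [0.522 0.154 0.104]
s0 276 140 [0.558 0.161 0.199]
s0 258 133 [0.55  0.205 0.199]
s0 295 147 [0.57  0.118 0.197]
s0 240 215 [0.456 0.18  0.013]
d0 231 188 [0.517 0.149 0.103]
d0 231 200 [0.506 0.18  0.088]
d0 208 148 [0.552 0.19  0.199]
```

View pics/c0.png

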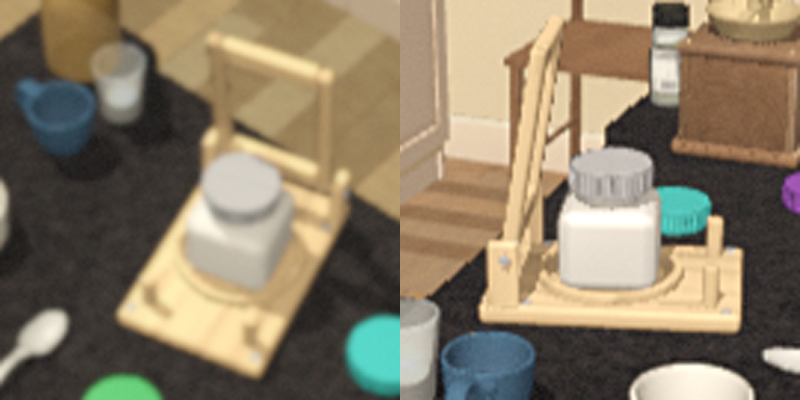

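The crops show the frame tilted slightly towards the jar, and the jar roughly square with the board. Next I fit the cap, stand yaw, jar yaw and frame angle.

```bash
python3 - <<'E'
from h import *
W={f:cloud(f).reshape(-1,3) for f in('s0','d0')}
for f,w in W.items():
    w=w[np.isfinite(w[:,0])]; c=np.array([.52,.151]); r=np.linalg.norm(w[:,:2]-c,axis=1)
    t=w[(r<.05)&(w[:,2]>.098)&(w[:,2]<.108)]
    print(f,'cap top z',np.median(t[:,2]),'circle',cv2.minEnclosingCircle((t[:,:2]*1000).astype(np.float32)),np.percentile(t[:,:2],[2,98],axis=0).mean(0))
    b=w[(r<.13)&(w[:,2]>.012)&(w[:,2]<.0165)]; print('board',len(b),cv2.minAreaRect((b[:,:2]*1000).astype(np.float32)))
    s=w[(r<.06)&(w[:,2]>.025)&(w[:,2]<.062)]; s=s[np.linalg.norm(s[:,:2]-c,axis=1)<.052]
    # jar: best square yaw from visible points
    h=cv2.convexHull((s[:,:2]*1000).astype(np.float32)); print('jar',len(s),cv2.minAreaRect(h))
    # frame plane
    q=w[(r<.12)&(w[:,2]>.115)&(w[:,2]<.21)]
    q=q[(q[:,0]>.52)&(q[:,0]<.62)&(q[:,1]<.23)]
    print('frame',len(q),q.min(0),q.max(0))
    m=q.mean(0);u=np.linalg.svd(q-m,full_matrices=False)[2]; print(m.round(3),u.round(3).tolist())
# ramekin/others sparse: bottle height
w=W['d0'];w=w[np.isfinite(w[:,0])];k=(w[:,0]>.45)&(w[:,0]<.8)&(w[:,1]>.25)&(w[:,1]<.6)&(w[:,2]>.15);print('bottle',w[k].min(0),w[k].max(0))
E
```

```text
s0 cap top z 0.10358897077714369 circle ((518.245849609375, 151.2601318359375), 31.32497215270996) [0.5180649  0.15112643]
board 1214 ((521.834228515625, 117.03236389160156), (186.14427185058594, 191.46188354492188), 14.924591064453125)
jar 335 ((504.15045166015625, 132.0364990234375), (44.5184326171875, 89.41959381103516), 55.540225982666016)
frame 579 [0.54373853 0.11457356 0.11599392] [0.58845553 0.21345379 0.20241647]
[0.562 0.162 0.179] [[-0.26, 0.966, -0.003], [0.127, 0.031, -0.991], [0.957, 0.258, 0.13]]
d0 cap top z 0.10303746283995302 circle ((516.1385498046875, 155.4855194091797), 30.92466926574707) [0.5149556 0.1553516]
board 905 ((518.0883178710938, 123.28174591064453), (183.79873657226562, 188.58676147460938), 14.536084175109863)
jar 555 ((502.9866943359375, 175.6840057373047), (79.1036376953125, 37.13819122314453), 38.7211799621582)
frame 437 [0.54201379 0.11770471 0.11522025] [0.58300539 0.22012565 0.20092668]
[0.558 0.184 0.163] [[-0.242, 0.968, 0.06], [-0.143, -0.097, 0.985], [-0.96, -0.23, -0.162]]
bottle [0.59277824 0.40511902 0.15013423] [0.62172985 0.43736279 0.16372698]
```

```bash
python3 - <<'E'
from h import *
from scipy.optimize import least_squares
for f in('s0','d0'):
    w=cloud(f).reshape(-1,3);w=w[np.isfinite(w[:,0])]
    c0=np.array([.518,.151] if f=='s0' else [.516,.155])
    s=w[(w[:,2]>.03)&(w[:,2]<.066)]; s=s[np.linalg.norm(s[:,:2]-c0,axis=1)<.05]
    best=[]
    for y in np.arange(-45,45,1.):
        y=np.radians(y)
        def res(p):
            d=(s[:,:2]-c0-p[:2])@np.array([[np.cos(p[2]),-np.sin(p[2])],[np.sin(p[2]),np.cos(p[2])]])
            q=np.abs(d)-.026; return np.r_[(np.hypot(*np.maximum(q,0).T)+np.minimum(q.max(1),0)-.010)*1000, p[:2]*300]
        r=least_squares(res,[0,0,y],loss='soft_l1'); best.append((r.cost,np.degrees(r.x[2]),(c0+r.x[:2]).round(4)))
    best.sort(key=lambda b:b[0]); print(f,len(s),best[0],best[10],[b for b in best if abs(b[1]-best[0][1])>8][:1])
E
```

```text
s0 346 (np.float64(129.46641183458456), np.float64(15.95736270260475), array([0.5196, 0.1528])) (np.float64(129.46641183527777), np.float64(15.957356355996177), array([0.5196, 0.1528])) [(np.float64(129.46641183498352), np.float64(-74.04264159727039), array([0.5196, 0.1528]))]
d0 552 (np.float64(406.9942874484325), np.float64(16.080297812294056), array([0.5168, 0.152 ])) (np.float64(406.99428745389787), np.float64(-73.91967949472692), array([0.5168, 0.152 ])) [(np.float64(406.9942874525201), np.float64(-73.91968258985554), array([0.5168, 0.152 ]))]
```

The rows are not in the units I measure in: shifts go in shares of 800 mm and turns go in shares of 2 pi rad. I convert before sending: -450 mm / 800 = -0.5625, -415 mm / 800 = -0.5188, 1.8 rad / 6.2832 = 0.2865.

Request:
{"op": "arm_command", "data": {
  "plan": [
    [[0,0,-0.05,0,0,0.0239,1],[-0.0375,-0.0125,-0.1063,0,0,0.0477,1],[-0.075,-0.0238,-0.1063,0,0,0.0716,1],[-0.125,-0.04,-0.1063,0,0,0.0955,1],[-0.1813,-0.0575,-0.1063,0,0,0.1194,1],[-0.2375,-0.075,-0.1063,0,0,0.1432,1],[-0.2938,-0.0938,-0.1063,0,0,0.1671,1],[-0.35,-0.1113,-0.1063,0,0,0.191,1],[-0.4063,-0.1288,-0.1063,0,0,0.2149,1],[-0.4625,-0.1475,-0.1063,0,0,0.2387,1],[-0.5188,-0.165,-0.1063,0,0,0.2626,1],[-0.5625,-0.1788,-0.1063,0,0,0.2865,1]]
  ],
  "squeeze": 20
}}

```text
time_s: 1.35
ee_pos: [0.5756, 0.1942, 0.29]
eef_rot: [-3.141, 0.001, 0.928]
force: [-0.5, 0.9, -0.2]
grip_width: 0.0021
grip_force: 0.0
```

```bash
python3 -c "
from h import *
o=ctrl.get_obs();print(o['time_s'],o['ee_pos'],o['eef_rot'],o['grip_width'],o['qpos'])"
```

```text
1.35 [0.57564621 0.19417043 0.28998878] [-3.14131430e+00  5.93526637e-04  9.28454494e-01] 0.002077196583444838 [ 2.65107021e-01  3.87740749e-01  1.21077258e+00 -1.46194144e-04
  1.54371838e+00  9.07452941e-01]
```

To row units: 112 mm / 800 = 0.14, 95 mm / 800 = 0.1188, 0.676 rad / 6.2832 = 0.1076.

Request:
{"op": "arm_command", "data": {
  "plan": [
    [[-0.0013,0.0188,0,0,0,0.0239,1],[-0.0025,0.04,0,0,0,0.0477,1],[-0.0025,0.04,0,0,0,0.0716,1],[-0.0025,0.04,0,0,0,0.0955,1],[-0.0025,0.04,0.025,0,0,0.1076,1],[-0.0025,0.04,0.075,0,0,0.1076,1],[-0.0025,0.04,0.1188,0,0,0.1076,1],[-0.0025,0.04,0.14,0,0,0.1076,1],[-0.0025,0.04,0.14,0,0,0.1076,1]]
  ]
}}

```text
time_s: 2.25
ee_pos: [0.5976, 0.1754, 0.1755]
eef_rot: [-3.141, 0.005, 0.26]
force: [-0.5, 0.3, 0.7]
grip_width: 0.0006
grip_force: 0.0
```

```bash
python3 - <<'E'
from h import *
a,_=shot('scene','s1');b,_=shot('side','d1')
cv2.imwrite('pics/c1.png',np.hstack([cv2.resize(x,(400,400)) for x in(a[60:255,160:355],b[75:270,130:325])]))
print(ctrl.get_obs()['qpos'],ctrl.get_obs()['force'])
E
```

```text
[2.26763657e-01 4.86066987e-01 1.32551105e+00 1.80420546e-05
 1.32950477e+00 1.53777683e+00] [0.10046124 0.22751368 0.21035474]
```

View pics/c1.png

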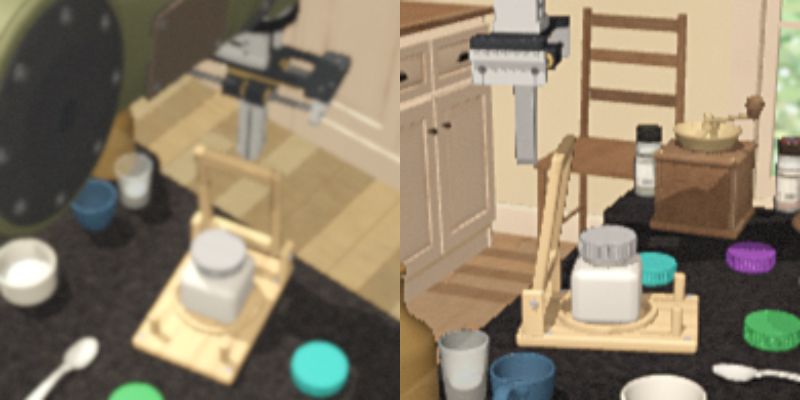

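The closed fingers, with their tip at (252,155) in the left crop and (526,160) in the right, hang just behind the end bar and centred on it. Now I push the bar over along its arc.

To row units: -113 mm / 800 = -0.1413, -103 mm / 800 = -0.1288.

Request:
{"op": "arm_command", "data": {
  "plan": [
    [[-0.0125,0,-0.0088,0,0,0,1],[-0.0263,0,-0.015,0,0,0,1],[-0.0375,0,-0.015,0,0,0,1],[-0.05,0,-0.0125,0,0,0,1],[-0.0663,0,-0.0075,0,0,0,1],[-0.0838,0,-0.0013,0,0,0,1],[-0.0988,0,0.0075,0,0,0,1],[-0.115,0,0.0163,0,0,0,1],[-0.1288,0,0.0275,0,0,0,1],[-0.1413,0,0.04,0,0,0,1],[-0.1413,0,0.04,0,0,0,1]]
  ]
}}

```text
time_s: 3.45
ee_pos: [0.488, 0.1463, 0.1462]
eef_rot: [-3.142, 0.001, 0.26]
force: [-0.6, 0.3, 0.3]
grip_width: 0.0003
grip_force: 0.0
```

```bash
python3 - <<'E'
from h import *
b,_=shot('side','d2'); a,_=shot('scene','s2')
cv2.imwrite('pics/c2.png',np.hstack([cv2.resize(x,(400,400)) for x in(a[60:255,160:355],b[75:270,130:325])]))
E
```

```text
(no output)
```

View pics/c2.png

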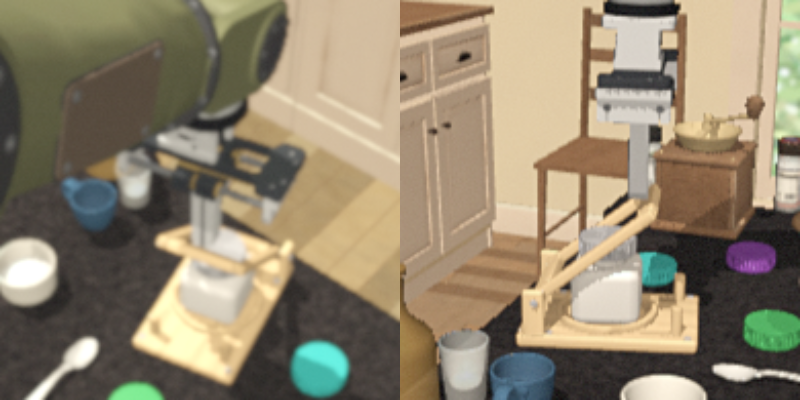

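The frame is folded to about 40° with the finger tip on its bar, and the jar is still upright. Continuing down.

To row units: 92 mm / 800 = 0.115, 90 mm / 800 = 0.1125.

Request:
{"op": "arm_command", "data": {
  "plan": [
    [[-0.0113,0,0.0138,0,0,0,1],[-0.0213,0,0.0288,0,0,0,1],[-0.0288,0,0.0438,0,0,0,1],[-0.0363,0,0.06,0,0,0,1],[-0.04,0,0.0725,0,0,0,1],[-0.0438,0,0.0863,0,0,0,1],[-0.045,0,0.0988,0,0,0,1],[-0.0463,0,0.1075,0,0,0,1],[-0.0463,0,0.1125,0,0,0,1],[-0.0463,0,0.115,0,0,0,1],[-0.0463,0,0.115,0,0,0,1]]
  ]
}}

```text
time_s: 4.65
ee_pos: [0.4538, 0.1372, 0.0557]
eef_rot: [3.142, 0.0, 0.26]
force: [-10.3, -3.3, 22.1]
grip_width: 0.0007
grip_force: 11.4
```

To row units: -115 mm / 800 = -0.1438, -95 mm / 800 = -0.1188.

Request:
{"op": "arm_command", "data": {
  "plan": [
    [[0,0,-0.0125,0,0,0,1],[0,0,-0.0625,0,0,0,1],[0,0,-0.1188,0,0,0,-1],[0,0,-0.1438,0,0,0,-1],[0,0,-0.1438,0,0,0,-1],[0,0,-0.1438,0,0,0,-1]]
  ]
}}

```text
time_s: 5.25
ee_pos: [0.4537, 0.1371, 0.1691]
eef_rot: [-3.142, -0.0, 0.26]
force: [0.1, -0.5, -0.2]
grip_width: 0.0289
grip_force: 0.0
```

```bash
python3 - <<'E'
from h import *
o=ctrl.get_obs();print(o['time_s'],o['ee_pos'],o['eef_rot'],o['force'],o['grip_width'])
b,_=shot('side','d3'); a,_=shot('scene','s3'); c,_=shot('wrist','w3')
cv2.imwrite('pics/c3.png',np.hstack([cv2.resize(x,(400,400)) for x in(b[135:270,160:295],c[:,64:448])]))
w=cloud('w3').reshape(-1,3);w=w[np.isfinite(w[:,0])]
for f in('s3','d3','w3'):
    w=cloud(f).reshape(-1,3);w=w[np.isfinite(w[:,0])]
    c=np.array([.518,.152]); r=np.linalg.norm(w[:,:2]-c,axis=1)
    t=w[(r<.04)&(w[:,2]>.098)&(w[:,2]<.108)]
    if len(t)>30: print(f,len(t),np.median(t[:,2]),cv2.minEnclosingCircle((t[:,:2]*1000).astype(np.float32)))
    d=(w[:,:2]-c)@np.array([[.9664,-.2571],[.2571,.9664]])
    for x0,x1 in((-.08,-.068),(-.05,-.02),(.0,.04)):
        q=w[(d[:,0]>x0)&(d[:,0]<x1)&(abs(d[:,1])<.055)&(abs(d[:,1])>(.0395 if x0>-.06 else 0))&(w[:,2]>.035)&(w[:,2]<.07)]
        if len(q): print(f,x0,len(q),np.percentile(q[:,2],[50,90]))
E
```

```text
5.25 [0.45365973 0.13714398 0.16910235] [-3.14157823e+00 -8.37202356e-05  2.59727673e-01] [ 0.11327088 -0.50588119 -0.20773279] 0.02890121183716037
s3 320 0.10349212544161013 ((518.8290405273438, 152.01402282714844), 31.192113876342773)
s3 -0.08 216 [0.05531611 0.0575099 ]
s3 -0.05 100 [0.05503577 0.05752656]
s3 0.0 103 [0.05545088 0.0577605 ]
d3 268 0.10286562671700067 ((516.3635864257812, 154.53663635253906), 31.312938690185547)
d3 -0.08 139 [0.05475054 0.05592462]
d3 -0.05 101 [0.05126954 0.0555523 ]
d3 0.0 124 [0.05185721 0.05601118]
w3 4664 0.10353266888350045 ((518.3541259765625, 153.41177368164062), 30.688413619995117)
w3 -0.08 1109 [0.05546156 0.0564245 ]
w3 -0.05 681 [0.05525936 0.05627298]
w3 0.0 1070 [0.05521769 0.05623003]
```

View pics/c3.png

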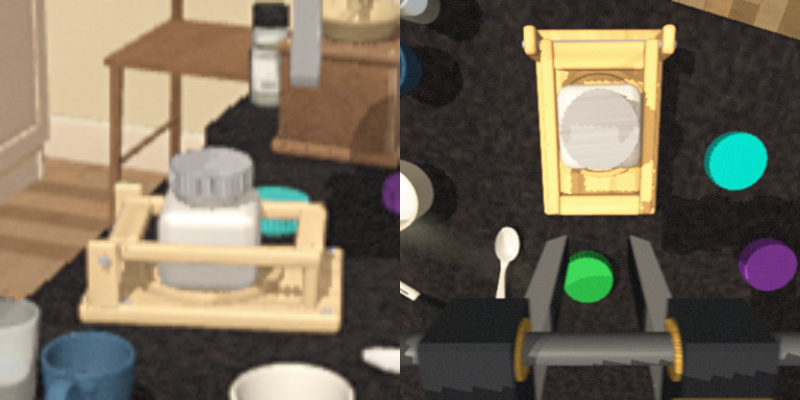

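The frame lies flat at z ≈ 55–56 mm along its whole length, and the jar stands upright in its window with the cap at (600,128) in the right crop. The cap centre is at (0.518, 0.153), top at z = 0.1035. Next I move over it, descend and grip.

To row units: 88 mm / 800 = 0.11, 82 mm / 800 = 0.1025.

Request:
{"op": "arm_command", "data": {
  "plan": [
    [[0.0375,0.0013,0,0,0,0,-1],[0.075,0.0013,0,0,0,0,-1],[0.0825,0.0013,0,0,0,0,-1],[0.0825,0.0013,0,0,0,0,-1],[0.0825,0.0013,0.0188,0,0,0,-1],[0.0825,0.0013,0.05,0,0,0,-1],[0.0825,0.0013,0.0813,0,0,0,-1],[0.0825,0.0013,0.1025,0,0,0,-1],[0.0825,0.0013,0.11,0,0,0,-1],[0.0825,0.0013,0.11,0,0,0,-1]]
  ]
}}

```text
time_s: 6.4
ee_pos: [0.5169, 0.153, 0.0811]
eef_rot: [-3.142, 0.001, 0.26]
force: [0.1, -0.5, -0.9]
grip_width: 0.0941
grip_force: 0.0
```

Request:
{"op": "arm_command", "data": {
  "plan": [
    [[0,0,0,0,0,0,1],[0,0,0,0,0,0,1],[0,0,0,0,0,0,1],[0,0,0,0,0,0,1],[0,0,0,0,0,0,1],[0,0,0,0,0,0,1],[0,0,0,0,0,0,1],[0,0,0,0,0,0,1]]
  ],
  "squeeze": 48
}}

```text
time_s: 7.2
ee_pos: [0.518, 0.153, 0.0817]
eef_rot: [3.141, -0.0, 0.26]
force: [0.8, -4.1, 4.8]
grip_width: 0.0597
grip_force: 48.0
```

To row units: -1.2 mm / 800 = -0.0015, -1.1 mm / 800 = -0.0014, -0.7 rad / 6.2832 = -0.1114.

Request:
{"op": "arm_command", "data": {
  "plan": [
    [[0,0,0,0,0,-0.0111,1],[0,0,0,0,0,-0.0223,1],[0,0,-0.0003,0,0,-0.0334,1],[0,0,-0.0004,0,0,-0.0446,1],[0,0,-0.0006,0,0,-0.0557,1],[0,0,-0.0008,0,0,-0.0668,1],[0,0,-0.001,0,0,-0.078,1],[0,0,-0.0011,0,0,-0.0891,1],[0,0,-0.0014,0,0,-0.1003,1],[0,0,-0.0015,0,0,-0.1114,1],[0,0,-0.0015,0,0,-0.1114,1]]
  ]
}}

```text
time_s: 8.3
ee_pos: [0.518, 0.1532, 0.083]
eef_rot: [3.141, -0.001, 0.962]
force: [-0.2, -2.6, 5.7]
grip_width: 0.0595
grip_force: 48.0
```

```bash
python3 - <<'E'
from h import *
o=ctrl.get_obs();print(o['moment'],o['force'],o['qpos'],o['grip_width'])
b,_=shot('side','d4'); c,_=shot('wrist','w4')
cv2.imwrite('pics/c4.png',np.hstack([cv2.resize(x,(400,400)) for x in(b[135:270,160:295],c[:,64:448])]))
E
```

```text
[-0.54627452  0.06790472  0.07559836] [-0.24591152 -2.5677009   5.65359619] [2.19751035e-01 4.11460019e-01 1.67523147e+00 9.72445565e-05
 1.05427217e+00 8.28311979e-01] 0.05951959284455544
```

View pics/c4.png

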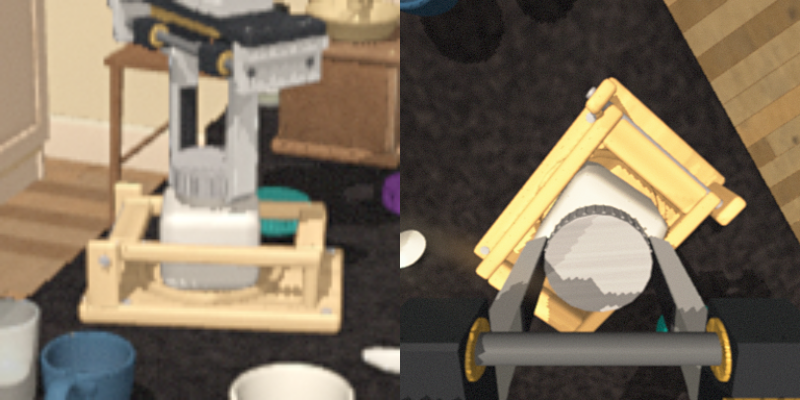

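The jar is held by the flat frame and the cap has turned with the gripper. Continuing the unscrewing.

To row units: -1.5 mm / 800 = -0.0019, -1.2 mm / 800 = -0.0015, -0.55 rad / 6.2832 = -0.0875.

Request:
{"op": "arm_command", "data": {
  "plan": [
    [[0,0,-0.0003,0,0,-0.0111,1],[0,0,-0.0004,0,0,-0.0223,1],[0,0,-0.0006,0,0,-0.0334,1],[0,0,-0.0008,0,0,-0.0446,1],[0,0,-0.001,0,0,-0.0557,1],[0,0,-0.0013,0,0,-0.0668,1],[0,0,-0.0015,0,0,-0.078,1],[0,0,-0.0019,0,0,-0.0875,1],[0,0,-0.0019,0,0,-0.0875,1]]
  ]
}}

```text
time_s: 9.3
ee_pos: [0.5182, 0.153, 0.0847]
eef_rot: [3.14, 0.0, 1.512]
force: [0.6, -3.8, 6.0]
grip_width: 0.0594
grip_force: 48.0
```

```bash
python3 - <<'E'
from h import *
o=ctrl.get_obs();print(o['moment'],o['force'],o['ee_pos'],o['eef_rot'])
for n in('side','scene','wrist'):
    f=n+'5'; shot(n,f)
    w=cloud(f).reshape(-1,3);w=w[np.isfinite(w[:,0])]
    r=np.linalg.norm(w[:,:2]-[.518,.153],axis=1); q=w[(r<.025)&(w[:,2]>.095)&(w[:,2]<.115)]; print(n,len(q),np.median(q[:,2]) if len(q) else '')
for f in('w3','w4'):
    w=cloud(f).reshape(-1,3);w=w[np.isfinite(w[:,0])]
    r=np.linalg.norm(w[:,:2]-[.518,.153],axis=1); q=w[(r<.025)&(w[:,2]>.095)&(w[:,2]<.115)]; print(f,len(q),np.median(q[:,2]))
E
```

```text
[-0.87332071 -0.10438532  0.09584762] [ 0.62310136 -3.81115624  6.0037469 ] [0.51824675 0.15299479 0.08472359] [3.14030399e+00 2.55653545e-05 1.51186438e+00]
side 145 0.10613464315711346
scene 212 0.10660864659779651
wrist 5337 0.10647008010502326
w3 3255 0.10357088592600197
w4 5327 0.10479780181291345
```

To row units: -2 mm / 800 = -0.0025, -1.5 mm / 800 = -0.0019, -0.03 rad / 6.2832 = -0.0048.

Request:
{"op": "arm_command", "data": {
  "plan": [
    [[0,0,-0.0006,0,0,-0.0048,1],[0,0,-0.0013,0,0,-0.0048,1],[0,0,-0.0019,0,0,-0.0048,1],[0,0,-0.0025,0,0,-0.0048,1],[0,0,-0.0025,0,0,-0.0048,1]]
  ]
}}

```text
time_s: 9.95
ee_pos: [0.5175, 0.1532, 0.0859]
eef_rot: [-3.141, 0.0, 1.54]
force: [0.9, -3.3, -1.8]
grip_width: 0.0596
grip_force: 48.0
```

To row units: -0.08 rad / 6.2832 = -0.0127.

Request:
{"op": "arm_command", "data": {
  "plan": [
    [[0,0,0,0,0,-0.0064,1],[0,0,0,0,0,-0.0127,1],[0,0,0,0,0,-0.0127,1],[0,0,0,0,0,-0.0127,1]]
  ]
}}

```text
time_s: 10.35
ee_pos: [0.5177, 0.1532, 0.0861]
eef_rot: [-3.141, -0.0, 1.619]
force: [1.0, -2.0, -0.6]
grip_width: 0.0598
grip_force: 48.0
```

```bash
python3 - <<'E'
from h import *
o=ctrl.get_obs();print(o['moment'],o['force'],o['ee_pos'])
b,_=shot('side','side6'); c,_=shot('wrist','wrist6')
w=cloud('wrist6').reshape(-1,3);w=w[np.isfinite(w[:,0])]
r=np.linalg.norm(w[:,:2]-[.518,.153],axis=1); q=w[(r<.025)&(w[:,2]>.095)&(w[:,2]<.115)]; print(len(q),np.median(q[:,2]))
for f in('w3','w4','wrist5','wrist6'):
    w=cloud(f).reshape(-1,3);w=w[np.isfinite(w[:,0])]
    r=np.linalg.norm(w[:,:2]-[.518,.153],axis=1); q=w[(r>.033)&(r<.044)&(w[:,2]>.069)&(w[:,2]<.082)]; print(f,'shoulder',len(q),np.percentile(q[:,2],[50,90]))
cv2.imwrite('pics/c6.png',np.hstack([cv2.resize(x,(400,400)) for x in(b[155:245,165:255],c[:,64:448])]))
E
```

```text
[-0.42647559 -0.23190296  0.00624276] [ 0.96793797 -1.99473793 -0.55357747] [0.51771765 0.15322879 0.08608642]
5328 0.10779892384724432
w3 shoulder 1210 [0.07293826 0.07486476]
w4 shoulder 1418 [0.07270207 0.0747736 ]
wrist5 shoulder 1390 [0.07282363 0.07492089]
wrist6 shoulder 1431 [0.07289549 0.07490444]
```

View pics/c6.png

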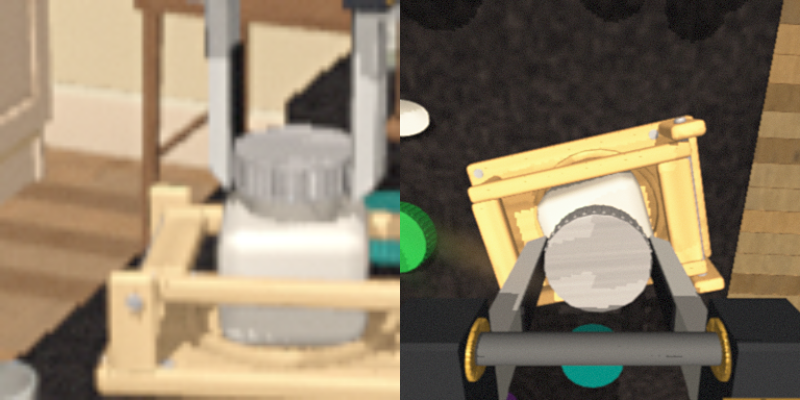

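The cap is up 4.2 mm, the jar shoulder has not moved, and the force equals the cap's weight, so the cap is free. Lifting straight up.

To row units: -32 mm / 800 = -0.04, -30 mm / 800 = -0.0375.

Request:
{"op": "arm_command", "data": {
  "plan": [
    [[0,0,-0.0013,0,0,0,1],[0,0,-0.0038,0,0,0,1],[0,0,-0.0075,0,0,0,1],[0,0,-0.0125,0,0,0,1],[0,0,-0.0188,0,0,0,1],[0,0,-0.025,0,0,0,1],[0,0,-0.0325,0,0,0,1],[0,0,-0.0375,0,0,0,1],[0,0,-0.04,0,0,0,1],[0,0,-0.04,0,0,0,1],[0,0,-0.04,0,0,0,1]]
  ]
}}

```text
time_s: 11.55
ee_pos: [0.5177, 0.1531, 0.118]
eef_rot: [-3.141, 0.0, 1.62]
force: [0.2, -0.3, -1.2]
grip_width: 0.0591
grip_force: 48.0
```

```bash
python3 - <<'E'
from h import *
o=ctrl.get_obs();print(o['time_s'],o['force'],o['ee_pos'],o['eef_rot'],o['grip_width'])
b,_=shot('side','side7'); a,_=shot('scene','scene7'); c,_=shot('wrist','wrist7')
w=cloud('wrist7').reshape(-1,3);w=w[np.isfinite(w[:,0])]
r=np.linalg.norm(w[:,:2]-[.518,.153],axis=1); q=w[(r<.025)&(w[:,2]>.12)&(w[:,2]<.16)]
A=np.c_[q[:,:2],np.ones(len(q))];print(len(q),np.median(q[:,2]),'tilt',np.linalg.lstsq(A,q[:,2],rcond=None)[0][:2])
cv2.imwrite('pics/c7.png',np.hstack([cv2.resize(x,(400,400)) for x in(b[135:270,160:295],a[60:255,160:355])]))
E
```

```text
11.55 [ 0.17957749 -0.29734237 -1.17900176] [0.51765333 0.15314129 0.11799907] [-3.14130963e+00  5.05214922e-05  1.61977579e+00] 0.05911295559458756
5341 0.139631451764152 tilt [-0.00234837  0.00057053]
```

View pics/c7.png

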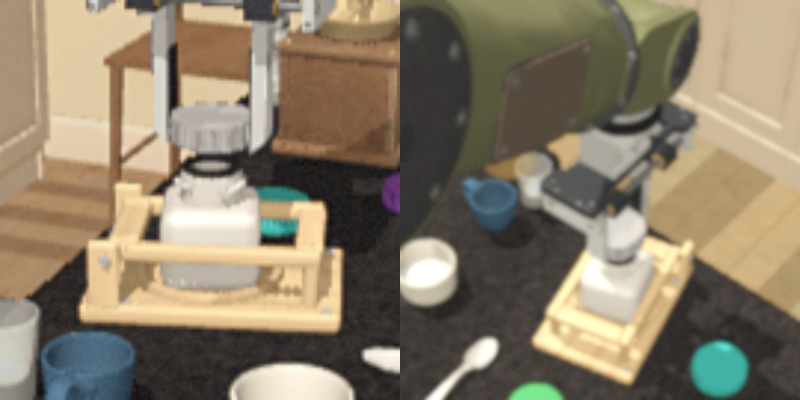

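The cap is held level above the open mouth, its edge about 22 mm over the rim. The jar is seated, the frame is flat and the bystanders are unmoved.

```bash
python3 -c "
from h import *
print(ctrl.hand_in())"
```

```text
the job is handed in; nothing more can be done
None
```

I handed the job in at about 12 s: the frame is flat round the jar, and the freed cap is held level about 22 mm above the open mouth, with the jar still seated and the bystanders unmoved in the last pictures.

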